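Dock the reagent cartridge and release its safety cap

TASK

Push the half-inserted reagent cartridge fully home into the dock, until the spring catch at the side clicks in behind the rib on the cartridge. Then open its safety cap: press the cap down firmly, keep it down while turning it anticlockwise, and let go so that it pops up and stays up, with the cartridge still clicked in. Keep the cartridge flat on the bench, and leave everything else on the bench where it is.

Things in the scene. Friction and masses are not known exactly. Their poses are not given: they have to be found in the camera images.
- cartridge: White plastic reagent cartridge: low block 140 long (x) x 80 wide (y) x 70 mm high, 0.4 to 0.65 kg, loose on the bench, half-way into the dock. Origin: centre of its underside; +x is its leading (dock) end, +y left, z up. It carries a grey safety cap on top (axis 20 mm ahead of the origin) and a rib on its left side. It slides on the bench along the dock's x under a push of up to about 15 N.
- cartridge_back (a point): Middle of the cartridge's flat back face (the end away from the dock), 30 mm above the bench and 70 mm behind its origin: the place to push. Axes as the cartridge. A pusher that stays within 35 mm of the dock's centre line keeps clear of rails and catch.
- rib_step (a point): The step of the wedge-shaped rib on the cartridge's left wall, 35 to 55 mm above the bench. From the wall at x = +6 mm (cartridge frame) the rib rises to 11 mm proud at x = -16 and ends square at x = -20 mm, y = 40 to 51 mm; this point is half-way out on that step.
- dock: Fixed dock: two aluminium rails 22 mm high, 85 mm apart inside, from x = -60 to +70 mm, with flared tips at the mouth towards the robot, ending at a white module (130 x 190 x 88 mm high) whose front is at x = +70 mm. Origin: on the bench, where the cartridge's origin lies when fully home (leading end on the module). x = pushing direction, y left, z up. The cartridge starts 45 to 85 mm short of home.
- catch_bracket (a point): Top centre of the fixed grey bracket that holds the catch, beside the left rail: 40 (x) x 30 (y) mm, top 62 mm above the bench, centre at x = -27, y = +76 mm in the dock's frame. A small black tab on its outer side (to y = 103 mm) moves with the catch.
- catch (a joint): Spring catch, a steel bolt with a round nose that comes out of the bracket towards the cartridge. In m: 0 = out (at rest), 0.014 = pushed fully aside. The rib pushes it aside during the last 25 mm of the slide; it springs back to 0 behind the rib's step in the last 3 mm or so before home.
- catch_nose (a point): Tip of the catch's round nose (8 mm diameter, 18 mm tall), 45 mm above the bench; at rest at x = -26, y = +43 mm in the dock's frame.
- cap_bar (a point): Centre of the grip bar across the top of the cap: 52 long (this frame's y) x 14 wide (x) x 18 mm high, z up. Locked, it lies across the cartridge, from the cap's flat top at 100 mm to 118 mm above the bench, centre at 108.5. The cap below is a disc 56 mm in diameter, 22 mm high: fingers on either side of the bar can press on it.
- cap_lift (a joint): Height of the cap in m: 0 = locked height, -0.007 = pressed fully down, about +0.0095 = released and popped up. A spring pushes it up: 8 N at 0, 12 N at -0.005, 13.6 N at -0.007. Once clear of the lock it stays up by itself.
- cap_turn (a joint): Turn of the cap in rad, anticlockwise seen from above: 0 = locked, end stop at 1.3. Unless it is pressed down more than 4.5 mm (go to the full 7), a lock tooth stops it at about 0.1. Pressed down it turns easily (under 0.2 N m); past about 0.95 it is clear of the lock and rises when let go. Turn it to about 1.2 before letting go. It does not turn back by itself.
- slide_box: Bystander, loose, to be left alone: flat blue slide box with a clear lid, 100 x 86 x 34 mm, beside the dock on the right. Origin: centre of its underside.
- dishes: Bystander, loose, to be left alone: stack of clear dishes, 90 mm diameter, 58 mm high, beside the dock on the left. Origin: centre of its underside.
- sprayer: Bystander, loose, to be left alone: white trigger spray bottle, 72 mm diameter, 185 mm high. Origin: centre of its underside.
- tube_rack: Bystander, loose, to be left alone: white rack of small tubes, 70 x 170 x 72 mm. Origin: centre of its underside.
- beaker: Bystander, loose, to be left alone: glass beaker, 70 mm diameter, 95 mm high. Origin: centre of its underside.
- tip_box: Bystander, loose, to be left alone: grey tip box with a clear lid, 120 x 85 x 81 mm. Origin: centre of its underside.
- reagent: Bystander, loose, to be left alone: amber bottle with a black cap, 60 mm diameter, 130 mm high. Origin: centre of its underside.
There are look-alikes about, which are no part of the job. What is shaped like the cartridge but blue or purple is not meant.

How it is judged:
By the outcome, as a careful person would: the job done as asked, in the order asked, and still so for the second after the job is handed in, with the robot touching nothing.
It also fails if it takes over 56 s, if anything falls off the work surface, if the arm or the gripper's body presses on something with over 40 N, if the wrist force passes 120 N, or if a joint passes its speed limit or range.

ROBOT

A 6-joint arm with a two-finger parallel gripper is mounted at the origin on the work surface. World frame = base frame: x ahead of the robot, y to its left, z up, the work surface at z = 0. Lengths are in m, angles in rad, forces in N, time in s.
With the tool pointing down it reaches from about 0.325 to 0.775 m from the base axis. Payload 5.5 kg.
Tool frame: the origin (TCP) lies midway between the tips of the shut fingers; the grasp point (between the pads) lies 19 mm behind it; z points along the fingers, y is the direction in which the jaws open and shut (so a half turn about z gives the same grasp; the last joint's range is limited). The gripper opens to 88 mm and grips with 3 to 60 N. Pads are 20 mm wide; open, the fingers measure 115 mm over their backs; the gripper's body (75 mm by 178 mm) begins 61 mm behind the grasp point.
Start: joints at [-1.281, 0.091, 1.231, -0, 1.82, -0.057], TCP at [0.204, -0.564, 0.223] pointing down, gripper open.
Joint ranges: [-2.87, 2.87], [-0.86, 2.18], [0.17, 2.46], [-1.51, 4.65], [0.06, 2.69], [-2.65, 2.65]. Speed limits (rad/s): [2.57, 2.57, 3.01, 3.14, 3.14, 3.14].

INTERFACE

Orientations are given as a unit quaternion [x, y, z, w].
In Python, from workcell import r, get_image, camera_model, ticket, boxes_of gives the robot as it stands.
- The arm moves only by the tool move_arm, never from a script. Its argument "series" is a list of rows, each a list of 2 entries, a list of its own where there are three numbers: the shift along the tool's x, y, z as a fraction of full scale, then the turn about the tool's z as a fraction of full scale. A call has 1 to 10 rows; each row shifts and turns the commanded pose from where the row before left it, along the tool's axes as they then stand; what a row does not reach is not made up. Full scale, the value 1, is 0.03 m for a shift and 6 degrees for a turn. A row lasts 1/10 s, in which the tool goes at most 50 mm and 8.59 degrees, less where a joint would pass 70% of its speed; a pose out of reach is approached as far as the arm can. A call with a number of a shift or a turn outside -1 to 1 is refused whole. A call with a gripper value outside its range is refused whole. "fingers" is the finger opening in mm, from 0 to 87.8, set as the call begins (left out, the last holds). The fingers move at their own pace and stop on an object; "squeeze" is the grip in N (left out, the last holds). Time passes only in rows, so rows that do not move let the fingers close. It gives the time, the measured TCP pose, the force and the opening at its end, in the units of the state.
- r.sense(): the state, without advancing time (a new reading comes with each control period).
- get_image(name): name is "scene" or "top" or "wrist"; returns the picture (384x512x3 uint8, red, green, blue); there is no depth.
- camera_model(name): a dict with "fovy" (degrees; the focal length in pixels is half the picture's height over the tangent of half this angle, whatever the lens; pixels are square), "cx", "cy" (the principal point, pixels), "dist" ([k1, k2, p1, p2, k3] as OpenCV has them; the pictures are not rectified), "view" (4x4, takes a point from world to camera coordinates); the wrist camera has in their place "tool_from_camera" (4x4, takes a point from camera to tool coordinates, whose origin is the TCP and whose axes are the flange's). Camera axes: x right, y up, looking along -z (the intrinsics and any distortion apply to the point x, -y, -z); pixel columns grow to the right and rows downward; lengths in m; the calibration is good to about 2 mm. A picture is of the moment at which its call begins: read the wrist's pose just before it. camera_model takes no time and is no camera call.
- ticket.job_done(): hands the job in, once; it reports no verdict.
Trained networks look in the newest picture that a camera, given by its name, has taken for a name from the list of things; names that differ only in an ending like _2 or _b are one class to them, and where a whole thing is asked for, a point or a joint stands for the part that bears it (a point fixed in the world has none). Each returns a list of dicts, best first, with "p" (0 to 1); they miss things now and then, are a little off and sometimes report something else, mostly with a low value. They report only what shows in the picture. A call takes as long as a camera call. They do not tell look-alikes from the thing itself.
- boxes_of(camera, query): "centre" ([column, row] in pixels, amid what is visible of it).
The state is a dict: "t": time; "qpos": joint angles; "qvel": joint speeds; "effort": joint torques, N m; "ee_pos": TCP position; "ee_rot": TCP orientation; "force": force on the tool from outside, world axes, zero at the start; "moment": the same for the moment, N m; "opening": finger opening in m.
Only numpy, scipy, OpenCV 4.12 (cv2) and the standard library are available. Lean on these libraries where they do the work, as an engineer would, in place of code of your own. Each camera call takes 0.05 s, during which the arm holds its last target.

## Working session

There is one attempt and no reset: what is moved stays moved. The work goes in short steps, Python scripts to look and compute and a tool call to move; the robot and the scene stay as the last step left them, time stands still between calls to the robot, and variables do not carry over. Pictures are saved under pics/ and viewed, and the job is handed in when it is done.

Besides the shell and the picture viewer there is one more tool, called after "Call:" by a JSON object that holds its "api" and its "payload", one argument or row to a line. move_arm: Moves the arm, as the interface text tells. Shift numbers are shares of 0.03 m and turn numbers shares of 6 degrees, none past 1 either way. Its arguments: {"type":"object","properties":{"series":{"type":"array","items":{"type":"array"}},"fingers":{"type":"number"},"squeeze":{"type":"number"}},"required":["series"]}

```bash
ls; mkdir -p pics
python3 - <<'E'
from workcell import r, get_image, camera_model, ticket, boxes_of
import cv2,json
s=r.sense(); print({k:s[k] for k in ('t','ee_pos','ee_rot','force','opening')})
for n in ('scene','top'):
    im=get_image(n); cv2.imwrite(f'pics/{n}0.png',im[:,:,::-1]); 
    for q in ('cartridge','cap_bar','catch_bracket','dock','rib_step'):
        try: print(n,q,[(d['centre'],round(d['p'],2)) for d in boxes_of(n,q)])
        except Exception as e: print(q,e)
    m=camera_model(n); print(m)
print(r.sense()['t'])
E
```

```text
pics
{'t': 0.0, 'ee_pos': array([ 0.20386135, -0.56399787,  0.22152363]), 'ee_rot': array([ 9.85004681e-01,  1.72525004e-01, -9.98186130e-05, -9.44668691e-04]), 'force': array([1.19108395, 0.11166957, 0.83819232]), 'opening': 0.08775221001547044}
scene cartridge [([328.5, 234.1], 0.88), ([261.0, 227.5], 0.84), ([267.5, 181.5], 0.8), ([166.9, 198.9], 0.75)]
scene cap_bar [([334.2, 220.8], 0.62), ([260.7, 223.2], 0.59), ([262.3, 174.4], 0.59), ([164.5, 195.2], 0.46)]
scene catch_bracket [([225.9, 255.5], 0.83)]
scene dock [([226.8, 259.3], 0.83)]
scene rib_step [([171.6, 198.9], 0.69), ([329.0, 231.6], 0.67), ([264.1, 226.2], 0.58)]
{'fovy': 54.93868748566869, 'cx': 259.8621963303408, 'cy': 191.01767919310063, 'dist': array([-0.04634849,  0.        ,  0.        ,  0.        ,  0.        ]), 'view': array([[-0.5000027 ,  0.86597289, -0.00939418,  0.22365426],
       [-0.67679985, -0.38396263,  0.62810402,  0.26475779],
       [ 0.54031404,  0.32041169,  0.77807267, -1.67654447],
       [ 0.        ,  0.        ,  0.        ,  1.        ]])}
top cartridge [([361.2, 146.9], 0.92), ([236.0, 174.0], 0.85), ([160.8, 205.3], 0.72), ([266.8, 238.9], 0.63)]
top cap_bar [([275.7, 236.3], 0.86), ([154.7, 212.6], 0.71), ([365.8, 139.1], 0.67)]
top catch_bracket [([251.0, 115.0], 0.66), ([238.5, 167.6], 0.2)]
top dock [([251.3, 113.2], 0.62)]
top rib_step [([237.6, 174.1], 0.88), ([361.5, 147.9], 0.71), ([159.6, 200.8], 0.64)]
{'fovy': 50.6500273289991, 'cx': 259.11542425411096, 'cy': 196.73712137161482, 'dist': array([-0.14011888,  0.        ,  0.        ,  0.        ,  0.        ]), 'view': array([[-0.0116613 , -0.99990583, -0.00723442,  0.02246063],
       [ 0.99474799, -0.0123363 ,  0.10160837, -0.5045987 ],
       [-0.10168804, -0.00601154,  0.99479817, -1.16417104],
       [ 0.        ,  0.        ,  0.        ,  1.        ]])}
0.6
```

View pics/scene0.png

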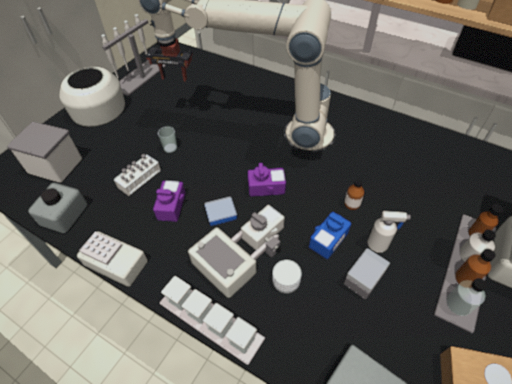

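View pics/top0.png

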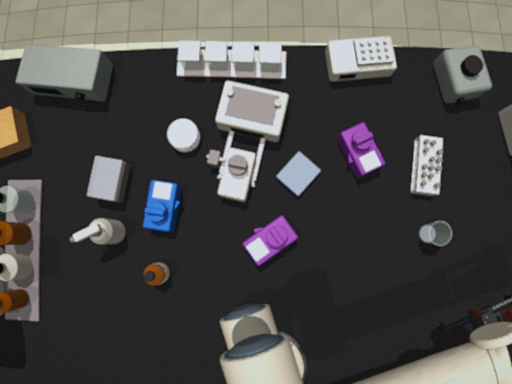

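Run:
```python
import cv2
im=cv2.imread('pics/top0.png'); c=im[80:260,130:400]; cv2.imwrite('pics/top0c.png',cv2.resize(c,None,fx=2.96,fy=2.96,interpolation=cv2.INTER_CUBIC))
im=cv2.imread('pics/scene0.png'); c=im[140:300,130:380]; cv2.imwrite('pics/scene0c.png',cv2.resize(c,None,fx=3.2,fy=3.2,interpolation=cv2.INTER_CUBIC))
```

```text
(no output)
```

View pics/top0c.png

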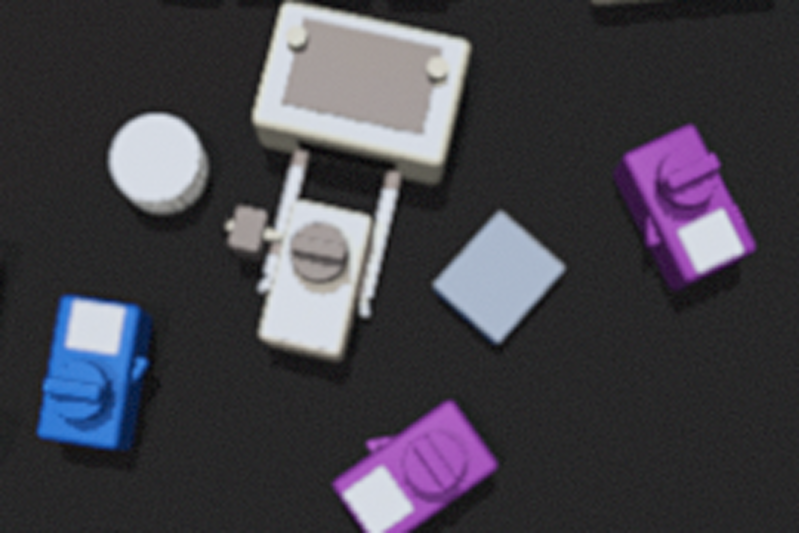

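View pics/scene0c.png

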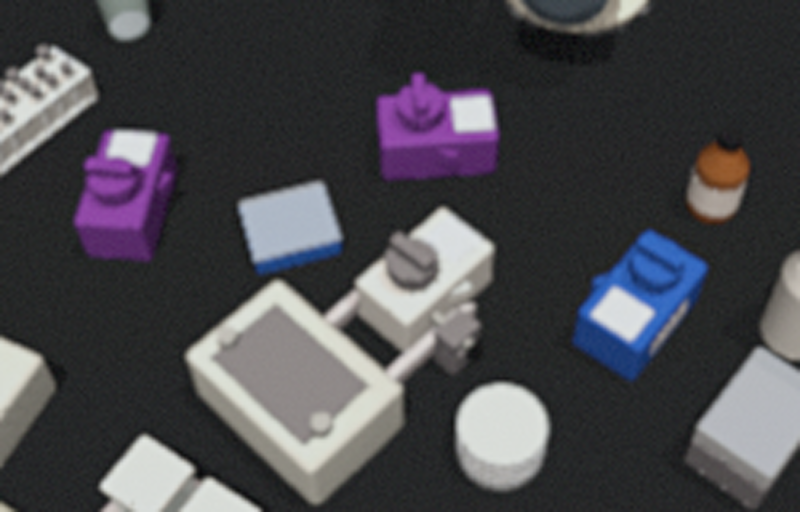

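Candidates for the cartridge in the top view: white (237,173), blue (161,205), purple (271,240) and purple (361,148). Only the white one with a grey cap, between the dock rails at the bracket (222,157), fits; the enlarged crop confirms it. Now I measure.

```bash
cat > h.py <<'E'
import numpy as np, cv2
def K(m):
    f=192/np.tan(np.radians(m['fovy'])/2); return np.array([[f,0,m['cx']],[0,f,m['cy']],[0,0,1]])
def bp(m,px,z,V=None):
    V=m['view'] if V is None else V
    px=np.atleast_2d(np.array(px,float)); u=cv2.undistortPoints(px[:,None],K(m),m['dist'])[:,0]
    d=np.c_[u[:,0],-u[:,1],-np.ones(len(u))]@V[:3,:3]; o=-V[:3,:3].T@V[:3,3]
    z=np.broadcast_to(z,len(px)); return o+d*((z-o[2])/d[:,2])[:,None]
def pj(m,P,V=None):
    V=m['view'] if V is None else V
    P=np.atleast_2d(P); c=P@V[:3,:3].T+V[:3,3]; c=c*[1,-1,-1]
    return cv2.projectPoints(c[:,None],np.zeros(3),np.zeros(3),K(m),m['dist'])[0][:,0]
E
python3 - <<'E'
from workcell import camera_model
from h import *
m=camera_model('top'); s=lambda L:np.array(L)/2.96+[130,80]
def show(n,L,z): 
    P=bp(m,s(L),z); print(n,P.round(4)[:,:2].tolist(), 'mean',P.mean(0).round(4)); return P
c=show('cart',[(297,202),(371,214),(343,347),(260,338)],.07)
show('brk',[(249,222)],.062)
l=show('rails',[(300,157),(265,288),(393,178),(366,312)],.022)
mo=show('mod',[(288,2),(469,40),(440,165),(258,122)],.088)
show('cap',[(319,252)],.1);show('bar',[(303,254),(335,257)],.118)
an=lambda a,b:np.degrees(np.arctan2(*(b-a)[1::-1]))
print(an(c[3],c[0]),an(c[2],c[1]),an(l[1],l[0]),an(l[3],l[2]),an(mo[3],mo[0]),an(mo[2],mo[1]),an(mo[1],mo[0])-90,an(mo[2],mo[3])-90)
E
```

```text
cart [[0.6411, 0.097], [0.6282, 0.0254], [0.4994, 0.0535], [0.509, 0.1329]] mean [0.5694 0.0772 0.07  ]
brk [[0.6238, 0.1446]] mean [0.6238 0.1446 0.062 ]
rails [[0.6986, 0.0976], [0.5646, 0.1331], [0.6754, 0.0035], [0.539, 0.0322]] mean [0.6194 0.0666 0.022 ]
mod [[0.8381, 0.1044], [0.7963, -0.072], [0.6714, -0.0413], [0.7166, 0.1332]] mean [0.7556 0.0311 0.088 ]
cap [[0.5861, 0.0742]] mean [0.5861 0.0742 0.1   ]
bar [[0.5812, 0.0879], [0.578, 0.0584]] mean [0.5796 0.0731 0.118 ]
-15.200977543588188 -12.296260288138232 -14.829800437932134 -11.874807079509305 -13.327401962431473 -13.783041697094216 -13.338384262040847 -14.522973855094818
```

```bash
cat > ov.py <<'E'
from workcell import camera_model
from h import *
def T(x,y,a,P): 
    a=np.radians(a); c,s=np.cos(a),np.sin(a); P=np.array(P,float); 
    return np.c_[x+c*P[:,0]-s*P[:,1], y+s*P[:,0]+c*P[:,1], P[:,2]]
def box(x0,x1,y0,y1,z): return [(x0,y0,z),(x1,y0,z),(x1,y1,z),(x0,y1,z)]
def overlay(name,src,out,dock,cart,roi,sc):
    m=camera_model(name); im=cv2.imread(src); x0,y0,x1,y1=roi
    im=cv2.resize(im[y0:y1,x0:x1],None,fx=sc,fy=sc,interpolation=cv2.INTER_CUBIC)
    def pl(P,col): 
        p=((pj(m,P)-[x0,y0]+.5)*sc).round().astype(int); cv2.polylines(im,[p[:,None].astype(np.int32)],True,col,1)
    pl(T(*dock,box(.07,.2,-.095,.095,.088)),(0,0,255))
    pl(T(*dock,box(-.047,-.007,.061,.091,.062)),(0,255,0))
    pl(T(*dock,[(.07,.0425,.022),(-.05,.0425,.022)]),(255,255,0)); pl(T(*dock,[(.07,-.0425,.022),(-.05,-.0425,.022)]),(255,255,0))
    pl(T(*cart,box(-.07,.07,-.04,.04,.07)),(255,0,255))
    pl(T(*cart,[(.02+.028*np.cos(t),.028*np.sin(t),.1) for t in np.linspace(0,6.28,40)]),(255,0,0))
    pl(T(*cart,box(.013,.027,-.026,.026,.118)),(0,128,255))
    cv2.imwrite(out,im)
E
python3 - <<'E'
from ov import *
d=(.624,.0626,-13.6); c=(.5694,.0772,-13.6)
overlay('top','pics/top0.png','pics/ov1.png',d,c,(200,75,300,210),5)
overlay('scene','pics/scene0.png','pics/ov2.png',d,c,(180,190,300,300),5)
E
```

```text
(no output)
```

View pics/ov1.png

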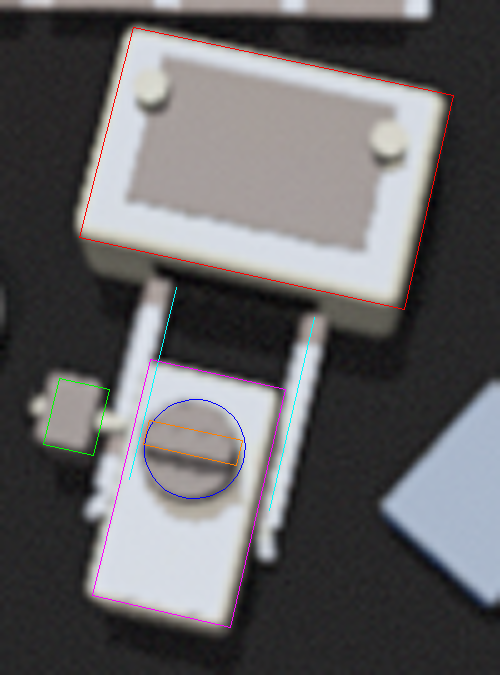

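View pics/ov2.png

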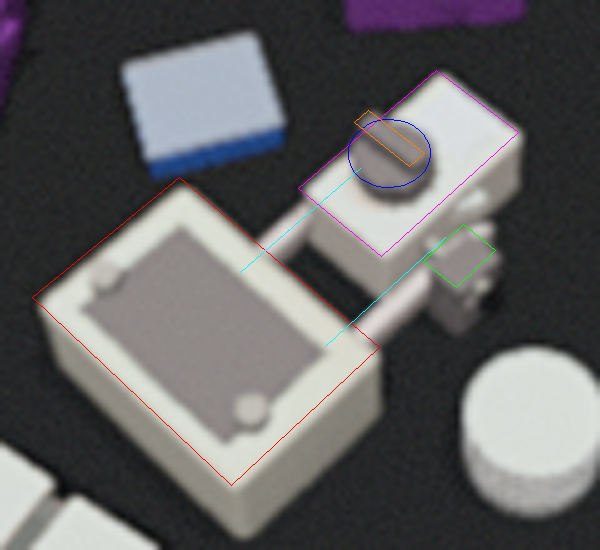

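Run:
```python
from ov import *
m=camera_model('top')
for n,p,z in (('purp',(271,240),.07),('purpcap',(278,237),.1),('reag',(155,272),.13),('blue',(161,205),.07),('slide',(299,174),.034),('dishes',(183,134),.058),('purp2',(361,148),.07),('spray',(100,232),.15),('beak',(435,234),.09),('rack',(427,165),.07)):
    P=bp(m,p,z)[0]; a=np.radians(-13.6); d=P[:2]-[.623,.0665]; print(n,P.round(3),'dock',(np.cos(a)*d[0]+np.sin(a)*d[1]).round(3),(-np.sin(a)*d[0]+np.cos(a)*d[1]).round(3))
d=(.623,.0665,-13.6); c=(.568,.0787,-13.6)
overlay('top','pics/top0.png','pics/ov3.png',d,c,(200,75,300,210),5)
```

```text
purp [ 0.378 -0.016  0.07 ] dock -0.219 -0.137
purpcap [ 0.386 -0.034  0.1  ] dock -0.206 -0.154
reag [0.296 0.296 0.13 ] dock -0.372 0.146
blue [0.48  0.296 0.07 ] dock -0.193 0.189
slide [ 0.57  -0.101  0.034] dock -0.012 -0.176
dishes [0.689 0.237 0.058] dock 0.024 0.181
purp2 [ 0.638 -0.28   0.07 ] dock 0.096 -0.333
spray [0.403 0.442 0.15 ] dock -0.302 0.313
beak [ 0.386 -0.479  0.09 ] dock -0.102 -0.586
rack [ 0.587 -0.474  0.07 ] dock 0.092 -0.534
```

View pics/ov3.png

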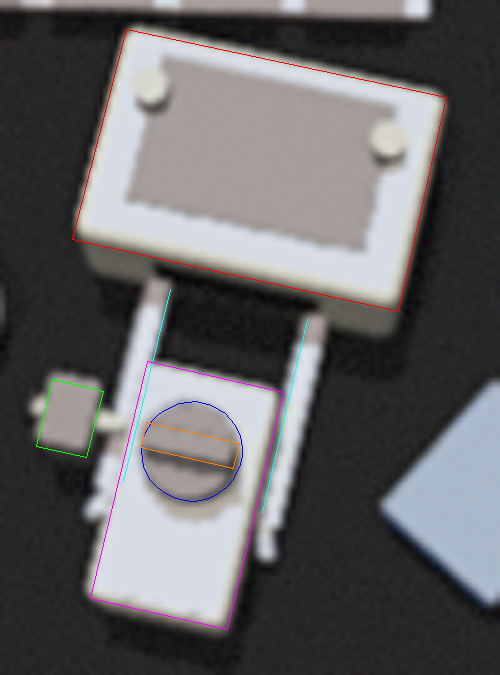

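Call:
{"api": "move_arm", "payload": {
  "series": [
    [[0, 0, 0], 1],
    [[0, -0.5, 0], 1],
    [[0, -1, 0], 1],
    [[0, -1, 0], 1],
    [[0, -1, 0], 1],
    [[0, -1, 0], 0.58],
    [[0.3, -1, 0], 0],
    [[0.3, -1, 0], 0],
    [[0.3, -1, 0], 0],
    [[0.3, -1, 0], 0]
  ],
  "fingers": 30
}}

```text
t: 1.6
ee_pos: [0.2663, -0.3213, 0.2229]
ee_rot: [0.993, -0.119, 0.0, 0.0]
force: [1.3, -0.4, 0.6]
opening: 0.03
```

```bash
cat >> h.py <<'E'
def state():
    from workcell import r
    s=r.sense(); q=s['ee_rot']; x,y,z,w=q
    psi=np.degrees(np.arctan2(2*(x*y+z*w),1-2*(y*y+z*z)))
    print('t',round(s['t'],2),'pos',np.round(s['ee_pos'],4),'psi',psi.round(2),'F',np.round(s['force'],1),'M',np.round(s['moment'],2),'op',round(s['opening'],4),'q',np.round(s['qpos'],2))
    return s,psi
def delta(target):
    s,psi=state(); d=np.array(target)-s['ee_pos']; a=np.radians(psi)
    print('tool shift rows', (np.array([np.cos(a)*d[0]+np.sin(a)*d[1], np.sin(a)*d[0]-np.cos(a)*d[1], -d[2]])/.03).round(3))
E
python3 -c "
from h import *
delta((.468,.1035,.22))"
```

```text
t 1.6 pos [ 0.2663 -0.3213  0.2229] psi -13.63 F [ 1.3 -0.4  0.6] M [0.06 0.01 0.02] op 0.03 q [-0.96 -0.4   1.68  0.    1.87  0.85]
tool shift rows [  3.197 -15.346   0.095]
```

Call:
{"api": "move_arm", "payload": {
  "series": [
    [[0.2, -1, 0], 0],
    [[0.2, -1, 0], 0],
    [[0.2, -1, 0], 0],
    [[0.2, -1, 0], 0],
    [[0.2, -1, 0], 0],
    [[0.2, -1, 0], 0],
    [[0.2, -1, 0], 0],
    [[0.2, -1, 0], 0],
    [[0.2, -1, 0], 0],
    [[0.2, -1, 0], 0]
  ]
}}

```text
t: 2.6
ee_pos: [0.3952, -0.0437, 0.2229]
ee_rot: [0.993, -0.118, 0.0, 0.0]
force: [-0.4, -0.0, 0.4]
opening: 0.0299
```

Call:
{"api": "move_arm", "payload": {
  "series": [
    [[0.2, -1, 0], 0],
    [[0.2, -1, 0], 0],
    [[0.2, -1, 0.3], 0],
    [[0.2, -1, 1], 0],
    [[0.2, -0.8, 1], 0],
    [[0, 0, 1], 0],
    [[0, 0, 0.5], 0],
    [[0, 0, 0], 0]
  ]
}}

```text
t: 3.4
ee_pos: [0.4565, 0.0877, 0.1063]
ee_rot: [0.993, -0.119, -0.002, 0.001]
force: [0.7, 0.4, 0.1]
opening: 0.03
```

Run:
```python
from h import *
from workcell import get_image
delta((.468,.1035,.03))
for n in ('top','wrist'): cv2.imwrite(f'pics/{n}1.png',get_image(n)[:,:,::-1])
im=cv2.imread('pics/top1.png'); cv2.imwrite('pics/top1c.png',cv2.resize(im[90:270,190:330],None,fx=3.3,fy=3.3,interpolation=cv2.INTER_CUBIC))
```

```text
t 3.4 pos [0.4565 0.0877 0.1063] psi -13.61 F [0.7 0.4 0.1] M [ 0.08  0.   -0.03] op 0.03 q [ 0.12 -0.27  1.77 -0.    1.64  1.92]
tool shift rows [ 0.248 -0.604  2.544]
```

View pics/top1c.png

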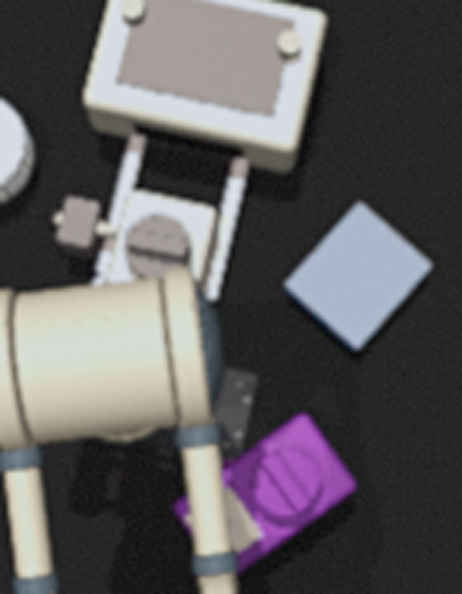

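View pics/wrist1.png

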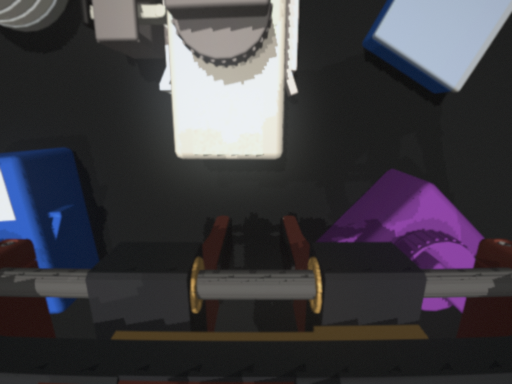

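Run:
```python
from h import *
from workcell import camera_model
m=camera_model('wrist'); s,psi=state()
from scipy.spatial.transform import Rotation as Ro
Tt=np.eye(4); Tt[:3,:3]=Ro.from_quat(s['ee_rot']).as_matrix(); Tt[:3,3]=s['ee_pos']
V=np.linalg.inv(Tt@m['tool_from_camera'])
P=bp(m,[(177,155),(283,155),(173,60),(284,60)],.07,V); print(P.round(4)); 
a=P[1]-P[0]; print(np.degrees(np.arctan2(a[1],a[0]))+90, np.linalg.norm(a))
L=(P-s['ee_pos'])@Tt[:3,:3]; print(L.round(4))
```

```text
t 3.5 pos [0.4582 0.0876 0.1099] psi -13.65 F [-0.4  0.4 -0.3] M [0.05 0.01 0.05] op 0.0301 q [ 0.12 -0.27  1.77 -0.    1.64  1.92]
[[0.5133 0.1326 0.07  ]
 [0.4949 0.0572 0.07  ]
 [0.5758 0.1158 0.07  ]
 [0.5577 0.0427 0.07  ]]
-13.739050490540237 0.07764081824337724
[[ 0.0429 -0.0568  0.04  ]
 [ 0.0428  0.0209  0.04  ]
 [ 0.1075 -0.0552  0.0401]
 [ 0.1072  0.0201  0.04  ]]
```

Call:
{"api": "move_arm", "payload": {
  "series": [
    [[0, -0.6, 0], 0],
    [[0, 0, 0.7], 0],
    [[0, 0, 0.7], 0],
    [[0, 0, 0.7], 0],
    [[0, 0, 0.5], 0],
    [[0, 0, 0], 0],
    [[0, 0, 0], 0]
  ]
}}

```text
t: 4.2
ee_pos: [0.4628, 0.1053, 0.032]
ee_rot: [0.993, -0.119, 0.001, -0.0]
force: [0.3, -0.6, -0.2]
opening: 0.0301
```

Run:
```python
from h import *
delta((.5468,.0848,.03))
```

```text
t 4.2 pos [0.4628 0.1053 0.032 ] psi -13.64 F [ 0.3 -0.6 -0.2] M [ 0.07 -0.04 -0.  ] op 0.0301 q [ 0.15 -0.21  1.86  0.    1.49  1.96]
tool shift rows [2.883 0.004 0.066]
```

Call:
{"api": "move_arm", "payload": {
  "series": [
    [[0.5, 0, 0], 0],
    [[0.4, 0, 0], 0],
    [[0.15, 0, 0], 0],
    [[0.15, 0, 0], 0],
    [[0.15, 0, 0], 0],
    [[0.15, 0, 0], 0],
    [[0.15, 0, 0], 0],
    [[0.15, 0, 0], 0]
  ]
}}

```text
t: 5.0
ee_pos: [0.5144, 0.0933, 0.0323]
ee_rot: [0.993, -0.118, -0.0, -0.0]
force: [-5.7, 1.3, 4.9]
opening: 0.0298
```

Run:
```python
from h import *
delta((.5468,.0848,.03))
from workcell import get_image
for n in ('top','wrist'): cv2.imwrite(f'pics/{n}2.png',get_image(n)[:,:,::-1])
im=cv2.imread('pics/top2.png'); cv2.imwrite('pics/top2c.png',cv2.resize(im[90:270,190:330],None,fx=3.3,fy=3.3,interpolation=cv2.INTER_CUBIC))
```

```text
t 5.0 pos [0.5144 0.0933 0.0323] psi -13.59 F [-5.7  1.3  4.9] M [0.27 0.82 0.03] op 0.0298 q [ 0.11 -0.07  1.73  0.    1.48  1.92]
tool shift rows [1.114 0.021 0.078]
```

View pics/top2c.png

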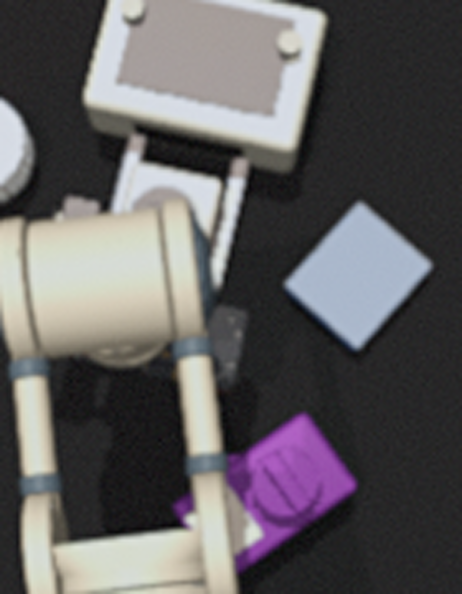

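View pics/wrist2.png

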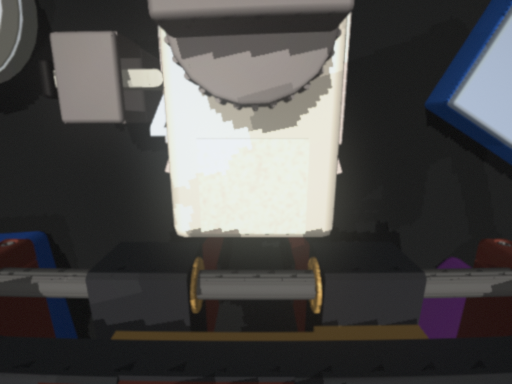

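Call:
{"api": "move_arm", "payload": {
  "series": [
    [[0.13, 0, 0], 0],
    [[0.13, 0, 0], 0],
    [[0.13, 0, 0], 0],
    [[0.13, 0, 0], 0],
    [[0.13, 0, 0], 0],
    [[0.13, 0, 0], 0]
  ]
}}

```text
t: 5.7
ee_pos: [0.536, 0.0876, 0.0317]
ee_rot: [0.993, -0.118, -0.001, -0.0]
force: [-10.0, -0.0, 8.0]
opening: 0.0303
```

Run:
```python
from h import *
delta((.5468,.0848,.03))
```

```text
t 5.7 pos [0.536  0.0876 0.0317] psi -13.58 F [-10.  -0.   8.] M [0.22 1.49 0.12] op 0.0303 q [ 0.1  -0.01  1.68  0.    1.48  1.91]
tool shift rows [0.371 0.008 0.057]
```

Call:
{"api": "move_arm", "payload": {
  "series": [
    [[0.1, 0, 0], 0],
    [[0.1, 0, 0], 0],
    [[0.1, 0, 0], 0],
    [[0, 0, 0], 0]
  ]
}}

```text
t: 6.1
ee_pos: [0.5462, 0.0851, 0.0315]
ee_rot: [0.993, -0.119, 0.0, -0.0]
force: [-3.0, -0.0, 2.6]
opening: 0.03
```

Run:
```python
from h import *
delta((.5468,.0848,.03))
from workcell import get_image
for n in ('top','wrist','scene'): cv2.imwrite(f'pics/{n}3.png',get_image(n)[:,:,::-1])
im=cv2.imread('pics/scene3.png'); cv2.imwrite('pics/scene3c.png',cv2.resize(im[190:300,180:300],None,fx=5,fy=5,interpolation=cv2.INTER_CUBIC))
```

```text
t 6.1 pos [0.5462 0.0851 0.0315] psi -13.61 F [-3.  -0.   2.6] M [0.1  0.52 0.03] op 0.03 q [0.09 0.01 1.65 0.   1.48 1.9 ]
tool shift rows [0.023 0.005 0.048]
```

View pics/wrist3.png

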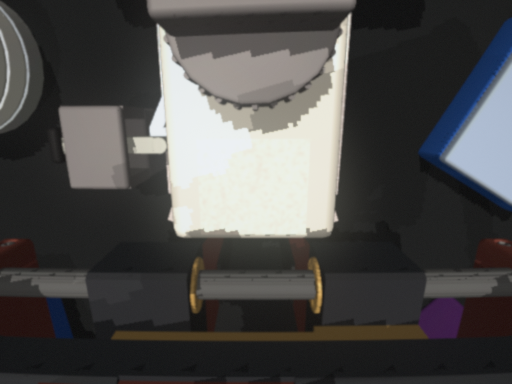

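View pics/scene3c.png

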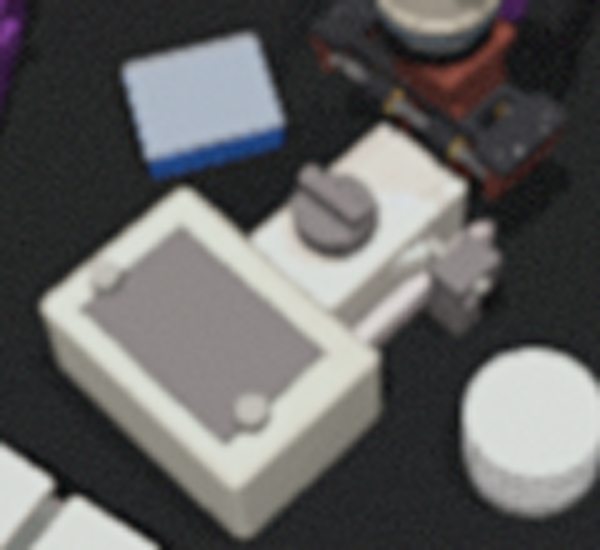

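Call:
{"api": "move_arm", "payload": {
  "series": [
    [[0.07, 0, 0], 0],
    [[0.07, 0, 0], 0],
    [[0, 0, 0], 0]
  ]
}}

```text
t: 6.55
ee_pos: [0.5467, 0.0851, 0.0309]
ee_rot: [0.993, -0.118, -0.004, -0.0]
force: [-19.2, 2.6, 12.2]
opening: 0.0301
```

Run:
```python
from h import *
delta((.5468,.0848,.03))
```

```text
t 6.55 pos [0.5467 0.0851 0.0309] psi -13.58 F [-19.2   2.6  12.2] M [ 0.41  2.75 -0.08] op 0.0301 q [0.09 0.02 1.64 0.   1.48 1.9 ]
tool shift rows [0.004 0.008 0.031]
```

Call:
{"api": "move_arm", "payload": {
  "series": [
    [[0.06, 0, 0], 0],
    [[0, 0, 0], 0]
  ]
}}

```text
t: 6.75
ee_pos: [0.5466, 0.0851, 0.031]
ee_rot: [0.993, -0.118, -0.006, -0.0]
force: [-27.6, 3.9, 16.8]
opening: 0.0302
```

Run:
```python
from h import *
delta((.5468,.0848,.03))
```

```text
t 6.75 pos [0.5466 0.0851 0.031 ] psi -13.55 F [-27.6   3.9  16.8] M [ 0.62  3.98 -0.18] op 0.0302 q [0.09 0.03 1.64 0.   1.49 1.9 ]
tool shift rows [0.007 0.009 0.032]
```

Call:
{"api": "move_arm", "payload": {
  "series": [
    [[-0.3, 0, 0], 0],
    [[-0.7, 0, 0], 0],
    [[-0.5, 0, 0], 0],
    [[0, 0, -1], 0],
    [[0, 0, -1], 0],
    [[0, 0, -1], 0],
    [[0, 0, -1], 0],
    [[0, 0, -0.6], 0],
    [[0, 0, 0], 0],
    [[0, 0, 0], 0]
  ]
}}

```text
t: 7.75
ee_pos: [0.5084, 0.0942, 0.1681]
ee_rot: [0.993, -0.119, 0.0, 0.0]
force: [-0.4, -0.6, -0.7]
opening: 0.0297
```

Run:
```python
from h import *
delta((.6439,.0615,.17))
from workcell import get_image
for n in ('wrist','scene'): cv2.imwrite(f'pics/{n}4.png',get_image(n)[:,:,::-1])
im=cv2.imread('pics/scene4.png'); cv2.imwrite('pics/scene4c.png',cv2.resize(im[190:300,180:300],None,fx=5,fy=5,interpolation=cv2.INTER_CUBIC))
```

```text
t 7.75 pos [0.5084 0.0942 0.1681] psi -13.62 F [-0.4 -0.6 -0.7] M [0.02 0.01 0.01] op 0.0297 q [ 0.12 -0.14  1.55 -0.    1.73  1.93]
tool shift rows [ 4.645e+00 -3.000e-03 -6.500e-02]
```

View pics/wrist4.png

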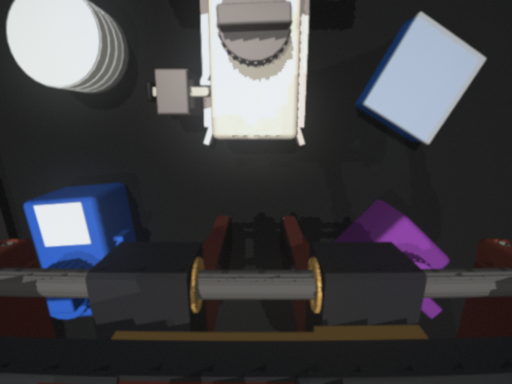

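View pics/scene4c.png

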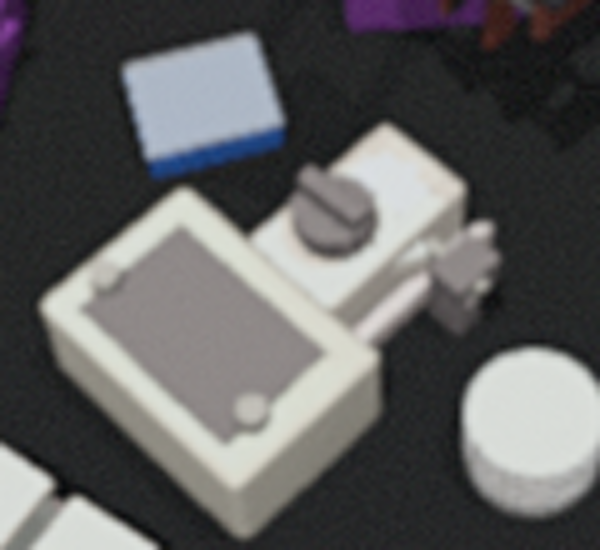

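```bash
cat >> h.py <<'E'
def wrist_bp(px,z):
    from workcell import camera_model
    from scipy.spatial.transform import Rotation as Ro
    m=camera_model('wrist'); s,psi=state()
    Tt=np.eye(4); Tt[:3,:3]=Ro.from_quat(s['ee_rot']).as_matrix(); Tt[:3,3]=s['ee_pos']
    P=bp(m,px,z,np.linalg.inv(Tt@m['tool_from_camera'])); return P,(P-s['ee_pos'])@Tt[:3,:3]
E
python3 - <<'E'
from h import *
P,L=wrist_bp([(213,136),(299,136),(219,13),(292,13),(208,91),(172,91)],[.07,.07,.118,.118,.045,.062]); print(P.round(4),L.round(4))
b=P[:2].mean(0); a=np.radians(-13.6); x=np.array([np.cos(a),np.sin(a)]); print('cap from back',b[:2]+.09*x,'bar',P[2:4].mean(0))
im=cv2.imread('pics/wrist4.png'); cv2.imwrite('pics/wrist4c.png',cv2.resize(im[0:150,140:320],None,fx=4,fy=4,interpolation=cv2.INTER_CUBIC))
E
```

```text
t 7.85 pos [0.5076 0.0941 0.1666] psi -13.61 F [-0.5 -0.2 -0.5] M [ 0.04 -0.02  0.  ] op 0.0296 q [ 0.12 -0.14  1.55 -0.    1.73  1.93]
[[0.5681 0.1188 0.07  ]
 [0.5494 0.0418 0.07  ]
 [0.6481 0.0848 0.118 ]
 [0.6364 0.0364 0.118 ]
 [0.6102 0.1158 0.045 ]
 [0.616  0.1456 0.062 ]] [[ 0.0532 -0.0383  0.0965]
 [ 0.0531  0.0409  0.0966]
 [ 0.1388 -0.024   0.0483]
 [ 0.1388  0.0257  0.0484]
 [ 0.0949 -0.0453  0.1214]
 [ 0.0935 -0.0756  0.1044]]
cap from back [0.64622231 0.05915281] bar [0.64223642 0.06061104 0.118     ]
```

View pics/wrist4c.png

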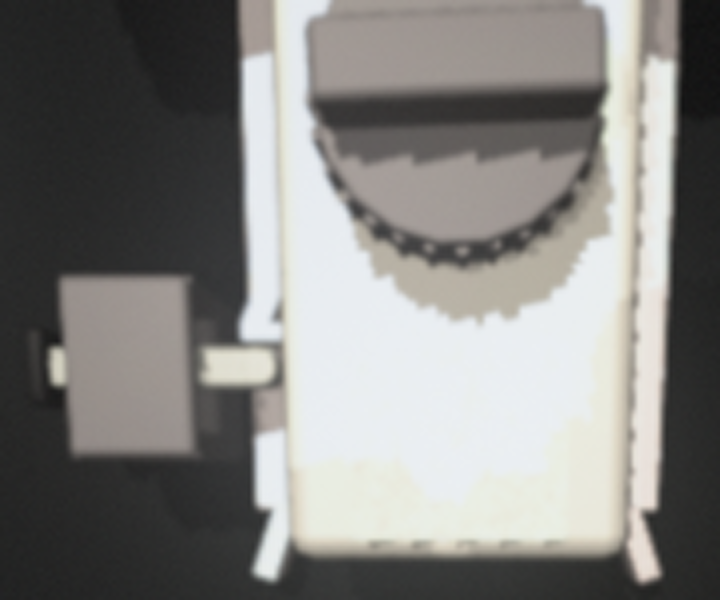

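Call:
{"api": "move_arm", "payload": {
  "series": [
    [[0.93, 0, 0], 0],
    [[0.93, 0, 0], 0],
    [[0.93, 0, 0], 0],
    [[0.93, 0, 0], 0],
    [[0.93, 0.02, 0], 0],
    [[0, 0, 0], -1],
    [[0, 0, 0], -1],
    [[0, 0, 0], -1],
    [[0, 0, 0], -1],
    [[0, 0, 0], -1]
  ],
  "fingers": 26
}}

```text
t: 8.85
ee_pos: [0.6431, 0.0608, 0.1662]
ee_rot: [0.989, 0.145, -0.002, -0.0]
force: [0.1, -0.6, -0.5]
opening: 0.026
```

Call:
{"api": "move_arm", "payload": {
  "series": [
    [[0, 0, 0], -1],
    [[0, 0, 0], -1],
    [[0, 0, 0], -1],
    [[0, 0, 0], -1],
    [[0, 0, 0], -1],
    [[0, 0, 0], -1],
    [[0, 0, 0], -1],
    [[0, 0, 0], -1],
    [[0, 0, 0], -1],
    [[0, 0, 0], -1]
  ]
}}

```text
t: 9.85
ee_pos: [0.643, 0.0608, 0.1663]
ee_rot: [0.785, 0.62, -0.001, -0.001]
force: [-1.0, -0.8, 0.2]
opening: 0.0258
```

Run:
```python
from h import *
delta((.6435,.0607,.104))
from workcell import get_image
for n in ('wrist','top'): cv2.imwrite(f'pics/{n}5.png',get_image(n)[:,:,::-1])
```

```text
t 9.85 pos [0.643  0.0608 0.1663] psi 76.64 F [-1.  -0.8  0.2] M [-0.08 -0.08  0.01] op 0.0258 q [ 0.04  0.21  1.19 -0.    1.74  0.27]
tool shift rows [0.    0.017 2.075]
```

View pics/wrist5.png

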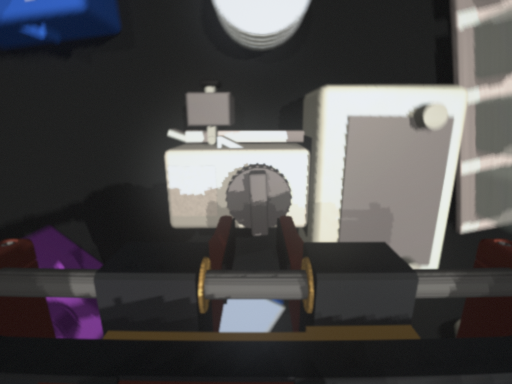

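Run:
```python
from h import *
P,L=wrist_bp([(250,174),(267,174),(251,215),(269,215),(226,198),(292,198)],[.118]*4+[.1]*2); print(P.round(4),L.round(4))
im=cv2.imread('pics/wrist5.png'); cv2.imwrite('pics/wrist5c.png',cv2.resize(im[80:260,150:330],None,fx=3.3,fy=3.3,interpolation=cv2.INTER_CUBIC))
```

```text
t 9.95 pos [0.6431 0.0608 0.1665] psi 76.44 F [-0.   0.1  0.1] M [-0.04 -0.05 -0.  ] op 0.0261 q [ 0.04  0.21  1.19 -0.    1.74  0.28]
[[0.6442 0.0881 0.118 ]
 [0.657  0.085  0.118 ]
 [0.6369 0.0553 0.118 ]
 [0.6511 0.0519 0.118 ]
 [0.6178 0.0692 0.1   ]
 [0.6731 0.0559 0.1   ]] [[ 0.0269 -0.0051  0.0485]
 [ 0.0269  0.008   0.0485]
 [-0.0068 -0.0045  0.0485]
 [-0.0068  0.01    0.0485]
 [ 0.0023 -0.0263  0.0666]
 [ 0.0023  0.0305  0.0664]]
```

View pics/wrist5c.png

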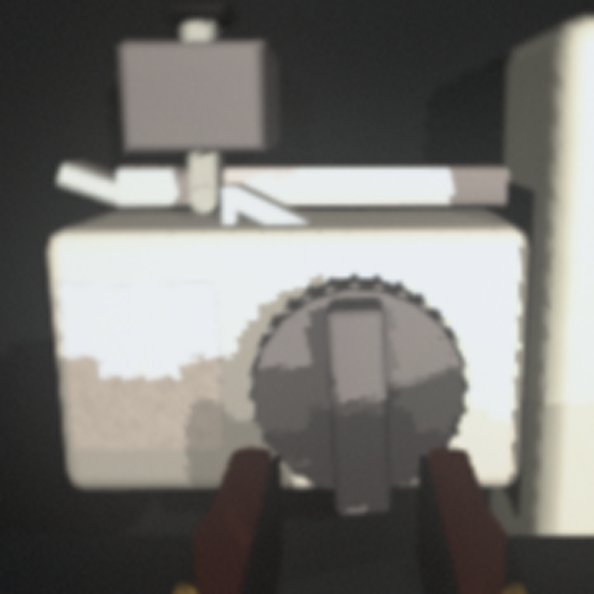

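Call:
{"api": "move_arm", "payload": {
  "series": [
    [[0.03, 0.06, 0.5], 0],
    [[0, 0, 0.5], 0],
    [[0, 0, 0.5], 0],
    [[0, 0, 0.5], 0],
    [[0, 0, 0], 0],
    [[0, 0, 0], 0]
  ],
  "fingers": 26
}}

```text
t: 10.55
ee_pos: [0.6452, 0.0613, 0.1076]
ee_rot: [0.786, 0.618, -0.001, -0.0]
force: [-0.5, -0.1, 0.4]
opening: 0.0259
```

Call:
{"api": "move_arm", "payload": {
  "series": [
    [[0, 0, 0], 0],
    [[0, 0, 0], 0],
    [[0, 0, 0], 0],
    [[0, 0, 0], 0]
  ],
  "fingers": 10,
  "squeeze": 5
}}

```text
t: 10.95
ee_pos: [0.6457, 0.0614, 0.1088]
ee_rot: [0.786, 0.618, 0.0, 0.0]
force: [-0.4, -0.6, 0.2]
opening: 0.0142
```

Run:
```python
from h import *
delta((.645,.0605,.092))
```

```text
t 10.95 pos [0.6457 0.0614 0.1088] psi 76.39 F [-0.4 -0.6  0.2] M [-0.   -0.1   0.12] op 0.0142 q [0.04 0.23 1.28 0.   1.63 0.28]
tool shift rows [-0.034 -0.016  0.56 ]
```

Call:
{"api": "move_arm", "payload": {
  "series": [
    [[0, 0, 0.2], 0],
    [[0, 0, 0.2], 0],
    [[0, 0, 0.15], 0],
    [[0, 0, 0.1], 0],
    [[0, 0, 0], 0]
  ]
}}

```text
t: 11.45
ee_pos: [0.6457, 0.0617, 0.0932]
ee_rot: [0.786, 0.618, 0.001, 0.001]
force: [-7.4, 1.5, 15.1]
opening: 0.0142
```

Run:
```python
from h import *
delta((.645,.0605,.092))
```

```text
t 11.45 pos [0.6457 0.0617 0.0932] psi 76.41 F [-7.4  1.5 15.1] M [0.02 1.41 0.1 ] op 0.0142 q [0.04 0.23 1.31 0.   1.6  0.28]
tool shift rows [-0.044 -0.012  0.04 ]
```

Call:
{"api": "move_arm", "payload": {
  "series": [
    [[0, 0, 0.12], 0],
    [[0, 0, 0.08], 0],
    [[0, 0, 0], 0]
  ]
}}

```text
t: 11.75
ee_pos: [0.6459, 0.0617, 0.0929]
ee_rot: [0.786, 0.618, 0.003, 0.002]
force: [-17.6, -0.3, 34.9]
opening: 0.0139
```

Run:
```python
from h import *
delta((.645,.0605,.092))
```

```text
t 11.75 pos [0.6459 0.0617 0.0929] psi 76.41 F [-17.6  -0.3  34.9] M [-0.08  3.32  0.07] op 0.0139 q [0.04 0.23 1.31 0.   1.6  0.28]
tool shift rows [-0.046 -0.02   0.03 ]
```

Call:
{"api": "move_arm", "payload": {
  "series": [
    [[0, 0, -0.05], 0],
    [[0, 0, 0], -0.5],
    [[0, 0, 0], -0.6],
    [[0, 0, 0], -0.6],
    [[0, 0, 0], -0.6],
    [[0, 0, 0], -0.6]
  ]
}}

```text
t: 12.35
ee_pos: [0.6461, 0.0617, 0.093]
ee_rot: [0.682, 0.731, 0.002, 0.002]
force: [-12.9, -0.5, 29.3]
opening: 0.0139
```

Run:
```python
from h import *
delta((.6455,.0605,.092))
```

```text
t 12.35 pos [0.6461 0.0617 0.093 ] psi 93.95 F [-12.9  -0.5  29.3] M [-0.03  2.64 -0.07] op 0.0139 q [ 0.04  0.23  1.31  0.    1.6  -0.03]
tool shift rows [-0.037 -0.023  0.032]
```

Call:
{"api": "move_arm", "payload": {
  "series": [
    [[0, 0, 0], -0.87],
    [[0, 0, 0], -0.87],
    [[0, 0, 0], -0.87],
    [[0, 0, 0], -0.87],
    [[0, 0, 0], -0.87],
    [[0, 0, 0], -0.87],
    [[0, 0, 0], -0.87],
    [[0, 0, 0], -0.87],
    [[0, 0, 0], -0.87],
    [[0, 0, 0], -0.87]
  ]
}}

```text
t: 13.35
ee_pos: [0.6465, 0.0615, 0.093]
ee_rot: [0.291, 0.957, 0.001, 0.003]
force: [-13.1, -0.7, 28.7]
opening: 0.0138
```

Call:
{"api": "move_arm", "payload": {
  "series": [
    [[0, 0, 0], 0],
    [[0, 0, 0], 0]
  ]
}}

```text
t: 13.55
ee_pos: [0.6463, 0.062, 0.0929]
ee_rot: [0.292, 0.956, 0.001, 0.003]
force: [-13.3, 0.4, 27.6]
opening: 0.0136
```

Run:
```python
from h import *
delta((.6455,.0605,.092))
from workcell import get_image
for n in ('wrist',): cv2.imwrite(f'pics/{n}6.png',get_image(n)[:,:,::-1])
```

```text
t 13.55 pos [0.6463 0.062  0.0929] psi 146.05 F [-13.3   0.4  27.6] M [0.09 2.28 0.22] op 0.0136 q [ 0.04  0.23  1.31  0.    1.6  -0.94]
tool shift rows [-0.007 -0.055  0.031]
```

View pics/wrist6.png

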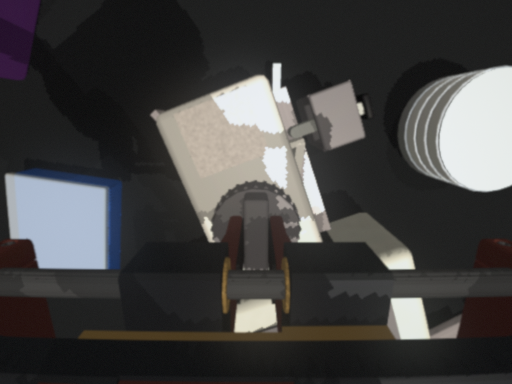

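Call:
{"api": "move_arm", "payload": {
  "series": [
    [[0, 0, -0.1], 0],
    [[0, 0, -0.1], 0],
    [[0, 0, -0.1], 0],
    [[0, 0, -0.1], 0],
    [[0, 0, 0], 0]
  ]
}}

```text
t: 14.1
ee_pos: [0.6461, 0.0619, 0.0978]
ee_rot: [0.292, 0.956, 0.001, 0.001]
force: [-0.6, 2.7, 8.4]
opening: 0.0141
```

Call:
{"api": "move_arm", "payload": {
  "series": [
    [[0, 0, 0], 0],
    [[0, 0, 0], 0],
    [[0, 0, 0], 0],
    [[0, 0, 0], 0]
  ],
  "fingers": 28
}}

```text
t: 14.5
ee_pos: [0.6447, 0.0597, 0.0978]
ee_rot: [0.293, 0.956, -0.002, -0.001]
force: [-7.6, -3.5, 10.3]
opening: 0.0196
```

Run:
```python
from h import *
delta((.6455,.0605,.16))
```

```text
t 14.5 pos [0.6447 0.0597 0.0978] psi 145.91 F [-7.6 -3.5 10.3] M [-0.45  1.12 -0.04] op 0.0196 q [ 0.04  0.23  1.3  -0.    1.62 -0.93]
tool shift rows [-0.008  0.037 -2.074]
```

Call:
{"api": "move_arm", "payload": {
  "series": [
    [[0, 0, -0.1], 0],
    [[0, 0, -0.1], 0],
    [[0, 0, -0.1], 0],
    [[0, 0, 0], 0],
    [[0, 0, 0], 0]
  ]
}}

```text
t: 15.0
ee_pos: [0.6455, 0.0606, 0.1054]
ee_rot: [0.293, 0.956, -0.001, -0.0]
force: [-2.8, -1.9, 3.9]
opening: 0.0281
```

Run:
```python
from h import *
delta((.6455,.0605,.16))
from workcell import get_image
for n in ('wrist',): cv2.imwrite(f'pics/{n}7.png',get_image(n)[:,:,::-1])
```

```text
t 15.0 pos [0.6455 0.0606 0.1054] psi 145.95 F [-2.8 -1.9  3.9] M [-0.39  0.25 -0.04] op 0.0281 q [ 0.04  0.23  1.29 -0.    1.63 -0.93]
tool shift rows [-0.002 -0.002 -1.821]
```

View pics/wrist7.png

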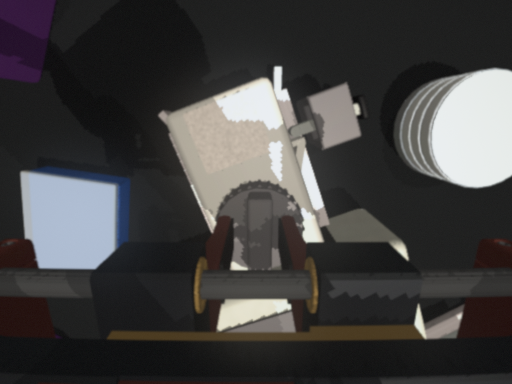

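Fingers are free of the bar on both sides and the cap is rising with the tips. I'll rise straight up.

Call:
{"api": "move_arm", "payload": {
  "series": [
    [[0, 0, -0.2], 0],
    [[0, 0, -0.3], 0],
    [[0, 0, -0.5], 0],
    [[0, 0, -0.8], 0],
    [[0, 0, -1], 0],
    [[0, 0, -0.5], 0],
    [[0, 0, 0], 0]
  ]
}}

```text
t: 15.75
ee_pos: [0.6468, 0.0616, 0.2088]
ee_rot: [0.292, 0.956, 0.001, 0.003]
force: [0.3, -1.1, -0.3]
opening: 0.0277
```

Run:
```python
from h import *
state()
from workcell import get_image
for n in ('wrist','scene'): cv2.imwrite(f'pics/{n}8.png',get_image(n)[:,:,::-1])
im=cv2.imread('pics/scene8.png'); cv2.imwrite('pics/scene8c.png',cv2.resize(im[190:300,180:300],None,fx=5,fy=5,interpolation=cv2.INTER_CUBIC))
```

```text
t 15.75 pos [0.6468 0.0616 0.2088] psi 146.0 F [ 0.3 -1.1 -0.3] M [ 0.05 -0.12 -0.05] op 0.0277 q [ 0.04  0.22  1.11  0.    1.8  -0.93]
```

View pics/wrist8.png

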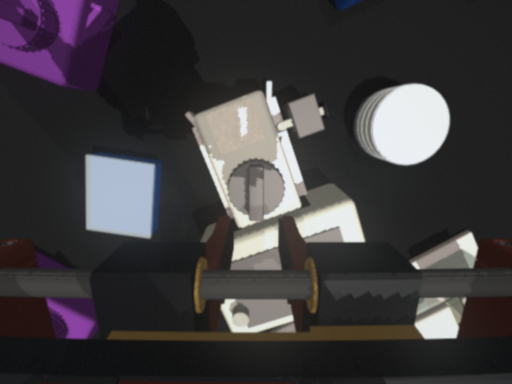

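View pics/scene8c.png

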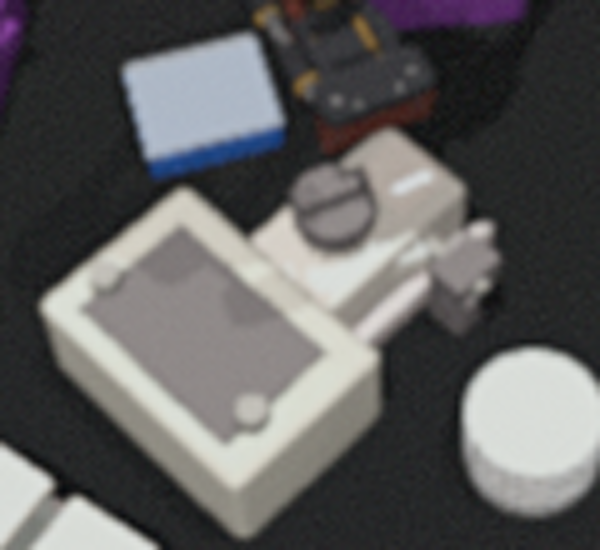

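Call:
{"api": "move_arm", "payload": {
  "series": [
    [[0.83, -0.55, 0], 0],
    [[0.83, -0.55, 0], 0],
    [[0.83, -0.55, 0], 0],
    [[0.83, -0.55, 0], 0],
    [[0.83, -0.55, 0], 0],
    [[0, 0, 0], 0]
  ]
}}

```text
t: 16.45
ee_pos: [0.4934, 0.0627, 0.2031]
ee_rot: [0.292, 0.956, -0.0, -0.001]
force: [1.1, -0.3, -0.3]
opening: 0.028
```

Run:
```python
from ov import *
state()
from workcell import get_image
for n in ('top','scene'): cv2.imwrite(f'pics/{n}9.png',get_image(n)[:,:,::-1])
m=camera_model('scene'); im=cv2.imread('pics/scene9.png')[205:255,215:275]; im2=cv2.imread('pics/scene4.png')[205:255,215:275]
out=[]
for src,hs in ((im2,(0,)),(im,(0,.0095))):
  for h in hs:
    I=cv2.resize(src,None,fx=4.4,fy=4.4,interpolation=cv2.INTER_CUBIC)
    P=np.array([(.6455+.028*np.cos(t),.061+.028*np.sin(t),.1+h) for t in np.linspace(0,6.28,60)])
    p=((pj(m,P)-[215,205]+.5)*4.4).round().astype(np.int32); cv2.polylines(I,[p[:,None]],True,(0,0,255),1); out.append(I)
cv2.imwrite('pics/caph.png',np.hstack(out))
```

```text
t 16.45 pos [0.4934 0.0627 0.2031] psi 146.02 F [ 1.1 -0.3 -0.3] M [-0.08 -0.12  0.02] op 0.028 q [ 0.06 -0.19  1.53  0.    1.8  -0.92]
```

View pics/caph.png

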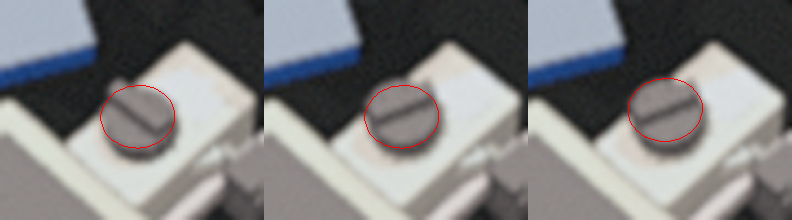

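View pics/top9.png

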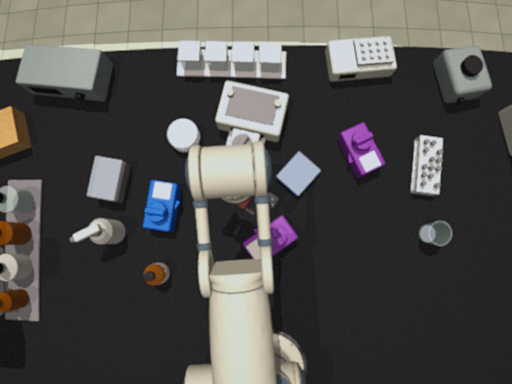

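Run:
```python
from ov import *
a,b=[cv2.resize(cv2.imread(f'pics/scene{k}.png')[210:245,225:265],None,fx=10,fy=10,interpolation=cv2.INTER_CUBIC) for k in (4,9)]
cv2.line(a,(0,70),(399,70),(0,255,0),1)
for I in (a,b):
  for y in (50,100,150,200): cv2.line(I,(0,y),(399,y),(0,255,0),1)
cv2.imwrite('pics/cmp.png',np.hstack([a,b]))
# disc-centre estimates by correlating the lower disc rim
A,B=[cv2.cvtColor(cv2.imread(f'pics/scene{k}.png'),cv2.COLOR_BGR2GRAY).astype(np.float32) for k in (4,9)]
for x in (243,245,247,249): print(x,A[220:245,x].astype(int),B[220:245,x].astype(int))
```

```text
243 [ 35  31  38  79 119 138 140 136 120  91  91 110 129 137 139 139 140 132
 111  81 103 168 204 216 219] [ 34  28  44  81 123 139 142 140 141 136 113  82  98 123 139 138 124  99
  87 114 163 194 205 215 218]
245 [ 28  30  37  76 115 132 134 139 140 131 110  90  98 125 137 140 140 137
 121  89  79 125 185 214 220] [ 36  28  57 111 137 138 139 139 141 121  91  92 122 139 141 140 139 118
  87  88 125 163 197 215 219]
247 [ 29  62 127 177 182 157 136 134 138 140 138 120  97  89 107 127 138 138
 117  88  76 121 185 215 220] [ 27  52  95 126 133 133 138 139 122  93  83 111 132 141 141 141 137 115
  83  82 121 172 205 219 219]
249 [109 165 200 215 208 177 141 132 131 136 138 139 133 111  88 101 127 129
 115  95  94 140 196 219 220] [102 160 192 184 153 138 138 125 101  87 111 132 140 140 139 136 124  94
  79  89 131 178 208 219 220]
```

View pics/cmp.png

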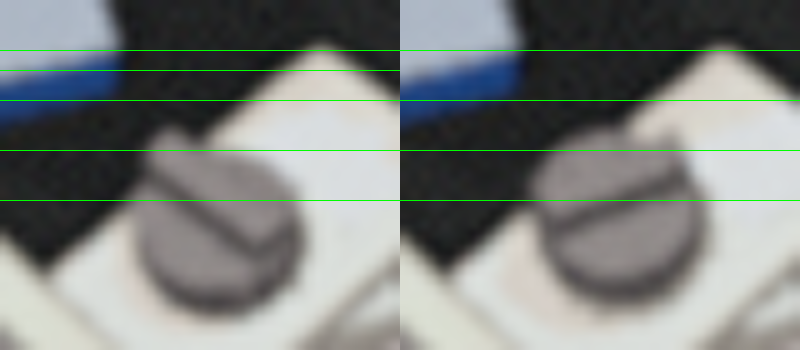

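Run:
```python
import cv2,numpy as np
im=cv2.imread('pics/wrist8.png'); a=cv2.resize(im[80:220,180:340],None,fx=4,fy=4,interpolation=cv2.INTER_CUBIC)
cv2.imwrite('pics/w8c.png',a)
a=cv2.imread('pics/scene0.png');b=cv2.imread('pics/scene9.png')
cv2.imwrite('pics/diff.png',cv2.absdiff(a,b))
```

```text
(no output)
```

View pics/w8c.png

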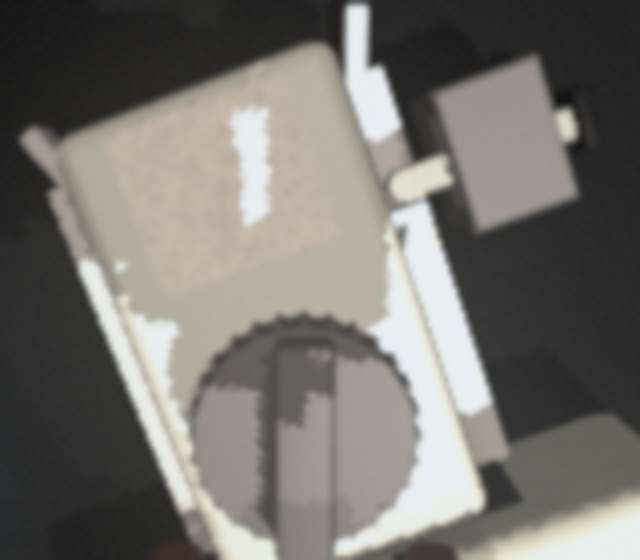

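View pics/diff.png

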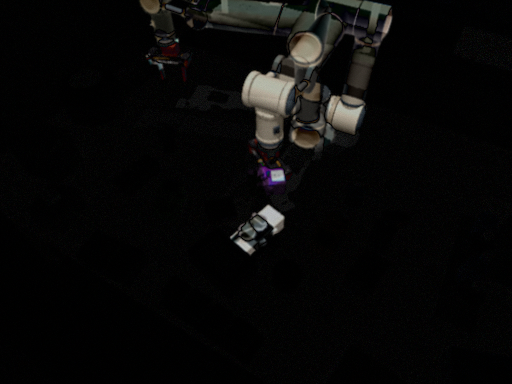

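Run:
```python
import cv2,numpy as np
I=[cv2.resize(cv2.imread(f'pics/{f}.png')[y:y+55,x:x+60],None,fx=4,fy=4) for f,x,y in (('scene0',240,150),('scene9',240,150))]
cv2.imwrite('pics/pp.png',np.hstack(I))
I=[cv2.resize(cv2.imread(f'pics/{f}.png')[y:y+60,x:x+70],None,fx=5,fy=5) for f,x,y in (('top0',235,210),('top9',235,210))]
cv2.imwrite('pics/pt.png',np.hstack(I))
```

```text
(no output)
```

View pics/pp.png

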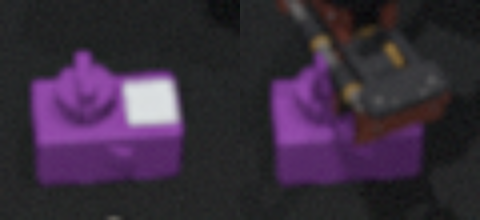

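View pics/pt.png

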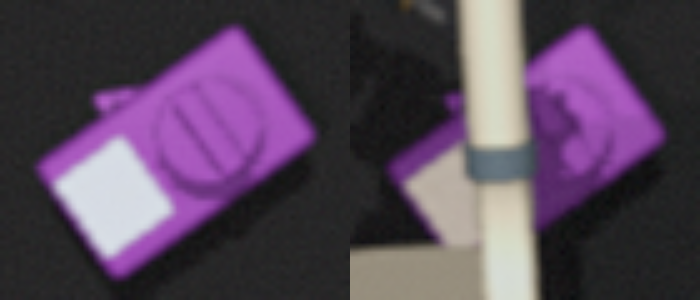

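The purple look-alike hasn't moved; the difference is only the gripper hiding it and its shadow. The nose sits behind the rib step, the cap is up and turned, and the arm touches nothing, so I'm handing in.

Run:
```python
from workcell import ticket
print(ticket.job_done())
```

```text
the job is handed in; nothing more can be done
None
```

The cartridge is fully home in the dock and clicked in, and its cap is open and up. I handed the job in at about 16.5 s.

- **Push:** I pushed the white cartridge in with the fingers at its back face. The push force dropped from about 10 N to 3 N as the catch snapped in. It then rose to about 28 N with no further movement, which means the cartridge was against the module. Close-ups from the wrist camera, including one after the cap was opened, show the catch nose fully out behind the rib step.
- **Cap:** I gripped the bar lightly and pressed until the cap met its stop, reaching 35 N. I then turned it about 70° (1.2 rad) anticlockwise, still pressing with about 28 N, and let go as I raised the tool.
- **Cap height:** The finger tips still felt the cap's spring about 5 mm above the locked height. After I withdrew, the scene picture showed the disc about 1.3 px higher than before. The full 9.5 mm would give about 1.6 px, so this agrees with it being up but is only a rough measure.
- **Bystanders:** A before-and-after comparison of the scene picture shows nothing else on the bench moved. The one other difference is the purple look-alike, which the gripper partly hid and shaded. Its visible edges are where they were.

One thing went differently than planned: the fingers opened only to 20 mm at first, probably held by friction on the cap disc. They reached 28 mm once I lifted slightly, and the cap stayed turned.

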